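# Release the jammed parts tray through its access hole

## Task

The spray-gun parts tray is locked in its grey store. Take the long square-handled release pin from the rack, reach down through the round access hole in the store's top and gently press the hidden spring catch, no harder than it needs and never hard against its stop, and keep it pressed until the tray has run fully out. Then put the pin fully home, upright, in its empty socket in the rack and leave the other things as they stand.

Things in the scene. Friction and masses are not known exactly. Their poses are not given: they have to be found in the camera images.
- parts_store: Grey sheet-metal parts store, 160 x 130 x 100 mm (x, y, z), fixed to the bench. Origin at the centre of its underside, x from the tray's front to the back, z up. A tray fills its lower front (-x side). Under the one hole in its top, out of sight, is the flat 18 mm wide top of a sprung catch, 16 to 40 mm below the top face (different each time, not measurable from outside).
- access_hole (a point): Centre of the access hole's mouth in the store's top face, 100 mm above the bench. Hole 12 mm in diameter, plate 6 mm thick, hollow below down to the catch. The catch moves straight down: it resists with about 4 N at first touch, 9 N after 5 mm, where it frees the tray, and 12 N after 7.5 mm, where it meets a solid stop (over 17 N bends it). Let go, it springs back up.
- tray (a joint): How far the tray has come out, m: 0 shut, 0.052 fully out. While the catch is held down (by 5 to 7.5 mm) a damped spring pushes the tray slowly out to the store's -x side, in about 3 s. The catch engages four teeth 12 mm apart, so letting it go too early stops the tray part-way; pressing again frees it again.
- tray_front (a point): Middle of the upper edge of the tray's front plate (120 mm wide, plain aluminium), 48 mm above the bench; moves out with the tray.
- pin_rack: Aluminium block on a thin rubber foot, fixed to the bench, 56 x 130 x 58 mm, long along its own y axis. Two vertical sockets in its top, 80 mm apart; one holds the release pin, the other the short punch (which is where changes). Origin at the centre of its underside.
- socket_a (a point): Centre of the mouth of the socket on the rack's +y side, 58 mm above the bench; socket 11.5 mm in diameter, 54 mm deep, chamfered 2 mm.
- socket_b (a point): The same for the socket on the rack's -y side.
- release_pin: The release pin, loose, about 60 g, 110 mm long: steel shank 8 mm in diameter, 52 mm from tip to a 22 mm flange 5 mm thick, then a black square handle 16 x 16 mm (57 to 110 mm above the tip). Origin at the tip, z along the pin, handle faces square to x and y. Home in a socket its flange rests on the rack, the tip 6 mm, the handle 63 to 116 mm above the bench.
- release_pin_center (a point): Middle of the release pin's length, 55 mm above its tip; the middle of the handle is 28 mm further up.
- release_pin_tip (a point): Tip of the release pin's shank.
- short_punch: A short punch with a round black knob, 26 mm across, top 85 mm above the bench, standing in the rack's other socket; not needed. Origin at its tip.
- small_box: Bystander: small flat parts box, 40 x 70 x 22 mm. Origin at the centre of its underside.
- sanding_block: Bystander: sanding block lying flat, 63 x 110 x 22 mm. Origin at the centre of its underside.
- marker: Bystander: marker pen and its cap, lying on the bench, 50 x 133 x 15 mm together. Origin at the centre of its underside.
- mixing_cup: Bystander: clear graduated mixing cup, 75 mm across, 86 mm high. Origin at the centre of its underside.
- sample_tin: Bystander: closed paint sample tin, 67 mm across, 73 mm high. Origin at the centre of its underside.
- spray_cup: Bystander: white spray gun cup standing on its lid, 101 mm across, 144 mm high. Origin at the centre of its underside.
Not all that is in view belongs to the job. Leave any yellow look-alike of the release_pin alone.

How it is judged:
By the outcome, as a careful person would: the job done as asked, in the order asked, and still so for the second after the job is handed in, with the robot touching nothing.
It also fails if it takes over 64 s, if anything falls off the work surface, if the arm or the gripper's body presses on something with over 40 N, if the wrist force passes 120 N, or if a joint passes its speed limit or range.

## Robot

A 6-joint arm with a two-finger parallel gripper is mounted at the origin on the work surface; the furniture and walls round the work are solid. World frame = base frame: x ahead of the robot, y to its left, z up, the work surface at z = 0. Lengths are in mm, angles in rad, forces in N, time in s.
With the tool pointing down it reaches from about 300 to 775 mm from the base axis. Payload 14.6 kg.
Tool frame: the origin (TCP) lies between the finger pads; the fingertips stand 19 mm ahead of it and the grasp point (between the pads) is the TCP (manip.tcp_to_tips is the distance from the TCP to the fingertips, in mm); x points along the fingers, z is the direction in which the jaws open and shut, and the axes are right-handed (so a half turn about x gives the same grasp; the last joint's range is limited). The gripper opens to 94 mm and grips with 3 to 60 N. Pads are 16 mm wide; open, the fingers measure 119 mm over their backs; the gripper's body (75 mm by 177 mm) begins 78 mm behind the grasp point.
Start: joints at [1.128, 0.3, 1.521, -0, 1.321, -0.067], TCP at [201.856, 511.609, 200.146] pointing down, gripper open.
Joint ranges: [-3.03, 3.03], [-0.79, 2.21], [0.23, 2.52], [-1.04, 4.18], [0, 3.07], [-2.55, 2.55]. Speed limits (rad/s): [2.22, 2.22, 2.57, 3.14, 3.14, 3.14].

## Interface

Orientations are given as [roll, pitch, yaw] about the fixed x, y, z axes, in that order (R = Rz(yaw) Ry(pitch) Rx(roll)).
In Python, from cell import manip gives the robot as it stands.
- The arm moves only by the tool jog_arm, never from a script. Its argument "moves" is a list that holds one entry, the list of rows, each a list of 6 numbers: the shift along the world's x, y, z in mm, then the turn, a rotation vector about the world's x, y, z in degrees. In form: [[[dx, dy, dz, wx, wy, wz], ...]]. A call has 1 to 5 rows; each row shifts and turns the pose as measured when the row begins; what a row does not reach is not made up. A row lasts 1/10 s, in which the tool goes at most 50 mm and 8.59 degrees, less where a joint would pass 70% of its speed; a pose out of reach is approached as far as the arm can. A call is refused whole if a number of a shift passes 50 or a number of a turn 8.59, either way. A call with a gripper value outside its range is refused whole. "gripper" is the opening, from -1 (shut) to 1 (fully open), set as the call begins (left out, the last holds). The fingers move at their own pace and stop on an object; "squeeze" is the grip in N (left out, the last holds). Time passes only in rows, so rows that do not move let the fingers close. It gives the time, the measured TCP pose, the force and the opening at its end, in the units of the state.
- manip.read_state(): the state, without advancing time (a new reading comes with each control period).
- manip.camera(name): name is "side" or "top"; returns (picture, depth): 400x640x3 uint8, blue, green, red; 400x640 float32, mm along the optical axis (not along the pixel's ray), 0 where there is no reading.
- manip.camera_params(name): a dict with "fx", "fy", "cx", "cy" (pixels), "dist" ([k1, k2, p1, p2, k3] as OpenCV has them; the pictures are not rectified), "rvec" (rotation vector, rad) and "tvec" (3), from world to camera coordinates, as OpenCV has them. Camera axes: x right, y down, z forward; pixel columns grow to the right and rows downward; lengths in mm; the calibration is good to about 2 mm. A picture is of the moment at which its call begins. camera_params takes no time and is no camera call.
- manip.sign_off(): hands the job in, once; it reports no verdict.
The state is a dict: "clock": time; "joints": joint angles; "qd": joint speeds; "effort": joint torques, N m; "eef_pos": TCP position; "eef_rot": TCP orientation; "wrist_force": force on the tool from outside, world axes, zero at the start; "moment": the same for the moment, N m; "finger_gap": finger opening in mm.
Only numpy, scipy, OpenCV 4.12 (cv2) and the standard library are available. Lean on these libraries where they do the work, as an engineer would, in place of code of your own. Each camera call takes 0.05 s, during which the arm holds its last target. There are 200 camera calls.

## Working session

There is one attempt and no reset: what is moved stays moved. The work goes in short steps, Python scripts to look and compute and a tool call to move; the robot and the scene stay as the last step left them, time stands still between calls to the robot, and variables do not carry over. Pictures are saved under pics/ and viewed, about 8 in all and at most 12, crops included, and the job is handed in when it is done.

Besides the shell and the picture viewer there is one more tool, called after "Emit:" as name(argument=value, ...), one argument or row to a line, values as JSON. jog_arm: Moves the arm, as the interface text tells. Its arguments: {"type":"object","properties":{"moves":{"type":"array","items":{"type":"array","items":{"type":"array","items":{"type":"number"}}}},"gripper":{"type":"number"},"squeeze":{"type":"number"}},"required":["moves"]}

```bash
mkdir -p pics; cat > h.py <<'E'
from cell import manip
import numpy as np, cv2
def cam(n):
    p=manip.camera_params(n);K=np.array([[p['fx'],0,p['cx']],[0,p['fy'],p['cy']],[0,0,1.]])
    return K,np.array(p['dist'],float),np.array(p['rvec'],float),np.array(p['tvec'],float).reshape(3,1)
def rays(n,uv):
    K,d,r,t=cam(n);R=cv2.Rodrigues(r)[0]
    q=cv2.undistortPoints(np.array(uv,float).reshape(-1,1,2),K,d).reshape(-1,2)
    return -(R.T@t).ravel(),(np.c_[q,np.ones(len(q))]@R)
def atz(n,uv,z):
    C,D=rays(n,uv);return C+D*((np.array(z)-C[2])/D[:,2])[:,None]
def atd(n,uv,dep):
    C,D=rays(n,uv);return C+D*np.array(dep).reshape(-1,1)
def proj(n,P):
    K,d,r,t=cam(n);return cv2.projectPoints(np.array(P,float).reshape(-1,1,3),r,t,K,d)[0].reshape(-1,2)
def cloud(n,dep):
    v,u=np.mgrid[0:400,0:640];return atd(n,np.c_[u.ravel(),v.ravel()],dep.ravel()).reshape(400,640,3)
E
python3 - <<'E'
from h import *
for n in('top','side'):
    im,d=manip.camera(n);cv2.imwrite(f'pics/{n}0.png',im);np.save(f'{n}0.npy',d)
    print(n,rays(n,[[320,200]]),manip.camera_params(n)['fx'])
print(manip.read_state())
E
```

```text
top (array([ 217.35296828,    5.80892319, 1036.53138748]), array([[ 0.21326952, -0.01103075, -0.97701126]])) 394.1003188879034
side (array([533.96844412, 993.58994624, 805.53984471]), array([[-0.07771845, -0.82654136, -0.55799718]])) 499.2312899078776
{'clock': 0.1, 'joints': array([ 1.12841156e+00,  3.00385402e-01,  1.52151879e+00,  9.35894428e-06,
        1.32067609e+00, -6.65867306e-02]), 'qd': array([ 0.00048233,  0.00010979, -0.00096673, -0.00234623,  0.00267917,
        0.00026315]), 'effort': array([ 2.60922556e-03, -5.32640433e+01, -3.53287733e+01,  7.10062799e-02,
        2.35447695e-02, -5.40810038e-05]), 'eef_pos': array([201.75137716, 511.40867733, 199.65968593]), 'eef_rot': array([ 3.06582716,  1.56980866, -2.02236218]), 'wrist_force': array([-0.89398481,  0.48148128, -0.77159601]), 'moment': array([-0.03159703,  0.01138433,  0.06073553]), 'finger_gap': 94.11925582841616}
```

View pics/top0.png

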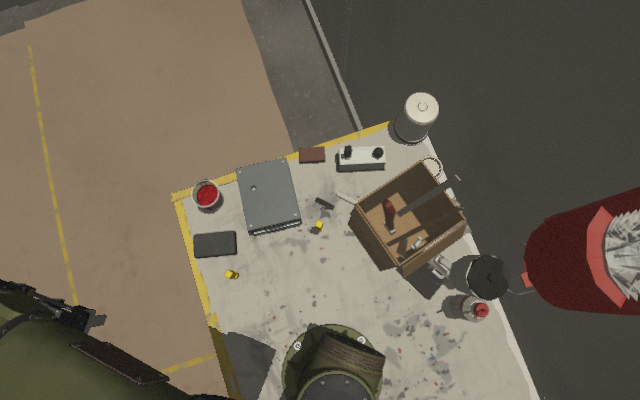

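View pics/side0.png

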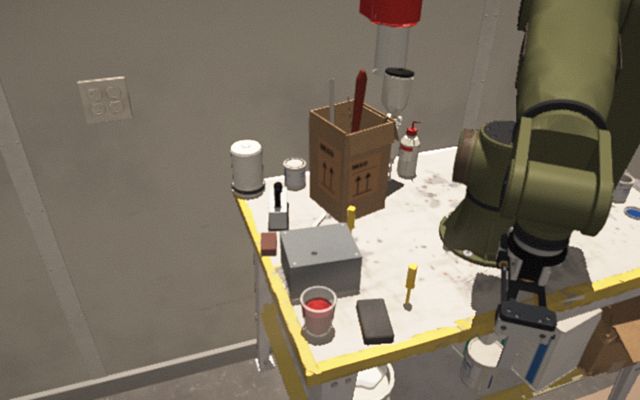

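Candidates for the pin in the top view are the black tops at (347,152) and (377,153) on the rack, plus yellow look-alikes at (319,226) and (232,274). The store hole is at about (253,188). Next I'll take a close crop and measure.

```bash
python3 - <<'E'
from h import *
im=cv2.imread('pics/top0.png');s=cv2.imread('pics/side0.png')
a=cv2.resize(im[135:240,230:400],None,fx=4.7,fy=4.7,interpolation=cv2.INTER_CUBIC)[:,:800]
cv2.imwrite('pics/c1.png',a)
b=cv2.resize(s[170:300,230:370],None,fx=4.6,fy=4.6,interpolation=cv2.INTER_CUBIC)
cv2.imwrite('pics/c2.png',b)
d=np.load('top0.npy');P=cloud('top',d)
for u,v in[(347,152),(377,153),(362,158),(347,160),(253,188),(268,195),(312,155),(319,226),(206,195),(420,105),(424,165)]:print((u,v),P[v,u].round(1))
# rack & store tops
for lo,hi,nm in((96,104,'store'),(53,63,'rack')):
    m=(P[...,2]>lo)&(P[...,2]<hi)&(d>0)
    n,l,st,c=cv2.connectedComponentsWithStats(m.astype(np.uint8))
    for i in range(1,n):
        if st[i,4]>150:
            q=P[l==i][:,:2].astype(np.float32);r=cv2.minAreaRect(q);print(nm,st[i],c[i].round(),r,P[l==i][:,2].mean())
E
```

```text
(347, 152) [534.1 -80.6 114.2]
(377, 153) [ 535.5 -159.3   84.7]
(362, 158) [ 534.  -123.3   57.7]
(347, 160) [531.5 -83.7  58.2]
(253, 188) [469.3 159.4  84.2]
(268, 195) [443.6 120.5 103.4]
(312, 155) [564.6   6.1  22.8]
(319, 226) [357.3   2.7 107. ]
(206, 195) [467.8 285.7  57. ]
(420, 105) [ 631.8 -269.8  144.5]
(424, 165) [ 440.1 -220.   271.1]
store [ 235  157   66   74 3251] [267. 194.] ((450.2771911621094, 123.65925598144531), (161.3962860107422, 130.6459503173828), 9.303533554077148) 100.777992318338
rack [339 146  47  20 625] [362. 156.] ((541.9100952148438, -124.81050109863281), (120.82564544677734, 48.57658386230469), 88.45582580566406) 58.679003683580156
rack [196 184  22  22 318] [206. 195.] ((468.606201171875, 284.19329833984375), (51.629844665527344, 54.71875762939453), 19.416664123535156) 55.89612833004636
rack [519 315  36  85 172] [537. 357.] ((4.652626037597656, -494.4295654296875), (207.84365844726562, 9.387567520141602), 13.381497383117676) 58.379894119777965
```

View pics/c1.png

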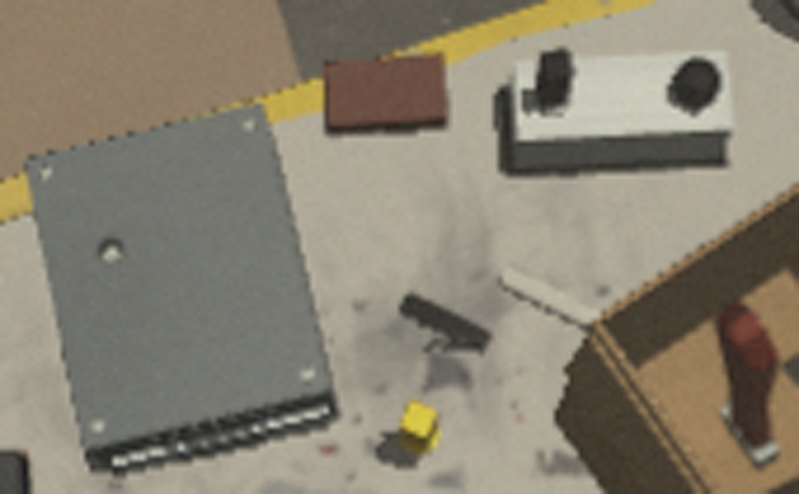

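View pics/c2.png

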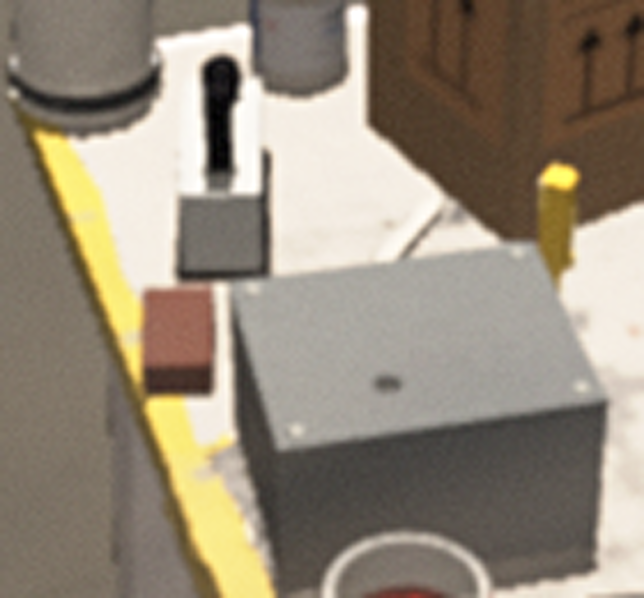

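```bash
python3 - <<'E'
from h import *
print('hole',atz('top',[[253.4,188.0]],100),atz('side',[[314.1,253.3]],100))
for n in('top','side'):
    d=np.load(n+'0.npy');P=cloud(n,d)
    for nm,cx,cy,lo,hi in(('handle',534,-81,66,125),('handtop',534,-81,110,125),('knob',535,-160,65,95),('knobtop',535,-160,82,90)):
        m=(d>0)&(abs(P[...,0]-cx)<28)&(abs(P[...,1]-cy)<28)&(P[...,2]>lo)&(P[...,2]<hi)
        q=P[m]
        if len(q):print(n,nm,len(q),q.mean(0).round(1),q.min(0).round(1),q.max(0).round(1),cv2.minAreaRect(q[:,:2].astype(np.float32)))
    m=(d>0)&(abs(P[...,0]-540)<40)&(abs(P[...,1]+122)<80)&(abs(P[...,2]-58.5)<4)
    q=P[m];print(n,'rack',q[:,:2].min(0),q[:,:2].max(0),cv2.minAreaRect(q[:,:2].astype(np.float32)))
im=cv2.imread('pics/top0.png');print(im[183:194,247:260].mean(2).astype(int))
print(im[144:162,340:356].mean(2).astype(int))
im=cv2.imread('pics/side0.png');print(im[248:259,306:324].mean(2).astype(int))
print(im[180:216,270:288].mean(2).astype(int))
E
```

```text
hole [[465.00428638 155.89751694 100.        ]] [[465.90837076 156.20966876 100.        ]]
top handle 86 [539.1 -83.4 102.4] [533.1 -94.4  66.2] [550.6 -75.7 120.4] ((541.9086303710938, -85.03854370117188), (17.165468215942383, 17.499814987182617), 8.947997093200684)
top handtop 43 [541.6 -84.  116.3] [534.1 -91.5 110. ] [550.6 -76.4 120.4] ((542.3817138671875, -84.34546661376953), (16.0135440826416, 15.165471076965332), 8.894518852233887)
top knob 87 [ 537.9 -163.3   81.7] [ 519.4 -176.5   65.1] [ 553.4 -151.3   89.7] ((537.922607421875, -166.99179077148438), (31.81191635131836, 22.707250595092773), 53.94277572631836)
top knobtop 48 [ 539.4 -164.6   85.4] [ 530.1 -172.7   82.4] [ 549.6 -155.4   89.7] ((539.8076782226562, -163.78948974609375), (17.380708694458008, 19.126270294189453), 85.96123504638672)
top rack [ 516.50586805 -185.34925173] [566.22637508 -64.61049115] ((541.9966430664062, -124.80412292480469), (120.81786346435547, 48.556941986083984), 88.32389068603516)
side handle 129 [545.  -77.8  94.9] [536.5 -94.4  66.2] [554.1 -71.  118.9] ((545.4884033203125, -83.0682830810546
[... 5423 characters left out ...]
242 247 249 251 205  92]
 [245 246 248 229 149  72  51  55  60  61  98 186 241 248 249 251 206  91]
 [244 247 248 240 172 101  84  86  91  90 138 217 246 248 249 250 207  92]
 [245 247 250 251 202 116  90  95  98  99 167 239 250 248 249 251 203  98]
 [247 247 251 252 210 123 101 102 101 119 185 244 250 248 251 251 203  98]
 [241 242 246 243 202 151 142 141 141 146 207 239 242 241 245 237 179  89]
 [185 189 193 191 179 166 167 166 164 151 160 168 168 168 171 163 118  67]
 [118 118 122 122 126 120 128 126 129 121 114 109 110 109 114 108  76  60]
 [104 102 104 105 109 108 109 109 105 104 107 110 106 107 108 105  81  70]
 [102 109 112 114 107 108 113 108 108 108 109 107 112 108 113 106  84  69]]
```

```bash
cat >> h.py <<'E'
from scipy.spatial.transform import Rotation as Ro
def st():
    s=manip.read_state();R=Ro.from_euler('xyz',s['eef_rot']).as_matrix()
    print('t',round(s['clock'],2),'p',s['eef_pos'].round(1),'app',R[:,0].round(3),'jaw',R[:,2].round(3),'jawang',np.degrees(np.arctan2(R[1,2],R[0,2])).round(1),'F',s['wrist_force'].round(1),'gap',s['finger_gap'].round(1),'q',s['joints'].round(2));return s,R
E
python3 - <<'E'
from h import *
st()
d=np.load('top0.npy');P=cloud('top',d)
m=(d>0)&(P[...,2]>130)&(P[...,0]>300)&(abs(P[...,1])<330)&(P[...,0]<750)
n,l,s,c=cv2.connectedComponentsWithStats(m.astype(np.uint8))
for i in range(1,n):
    if s[i,4]>10:q=P[l==i];print(s[i],q.min(0).round(),q.max(0).round())
for n in('top','side'):
    d=np.load(n+'0.npy');P=cloud(n,d)
    m=(d>0)&(abs(P[...,0]-543.5)<22)&(abs(P[...,1]+84)<22)&(P[...,2]>68)
    q=P[m][:,:2]
    # square fit: histogram of normals -> brute yaw minimising projected extent percentiles
    for a in range(-30,60,10):
        r=np.radians(a);w=q@np.array([[np.cos(r),-np.sin(r)],[np.sin(r),np.cos(r)]])
        lo,hi=np.percentile(w,[3,97],0);print(n,a,(hi-lo).round(1),((lo+hi)/2@np.array([[np.cos(r),np.sin(r)],[-np.sin(r),np.cos(r)]])).round(1))
E
```

```text
Traceback (most recent call last):
  File "h.py", line 21, in st
    print('t',round(s['clock'],2),'p',s['eef_pos'].round(1),'app',R[:,0].round(3),'jaw',R[:,2].round(3),'jawang',np.degrees(np.arctan2(R[1,2],R[0,2])).round(1),'F',s['wrist_force'].round(1),'gap',s['finger_gap'].round(1),'q',s['joints'].round(2));return s,R
                                                                                                                                                                                                    ^^^^^^^^^^^^^^^^^^^^^
AttributeError: 'float' object has no attribute 'round'
```

```bash
sed -i "s/s\['finger_gap'\].round(1)/round(s['finger_gap'],1)/" h.py
python3 - <<'E'
from h import *
st()
d=np.load('top0.npy');P=cloud('top',d)
m=(d>0)&(P[...,2]>130)&(P[...,0]>300)&(abs(P[...,1])<330)&(P[...,0]<750)
n,l,s,c=cv2.connectedComponentsWithStats(m.astype(np.uint8))
for i in range(1,n):
    if s[i,4]>10:q=P[l==i];print(s[i],q.min(0).round(),q.max(0).round())
for n in('top','side'):
    d=np.load(n+'0.npy');P=cloud(n,d)
    m=(d>0)&(abs(P[...,0]-543.5)<22)&(abs(P[...,1]+84)<22)&(P[...,2]>68)
    q=P[m][:,:2]
    for a in range(-30,60,10):
        r=np.radians(a);w=q@np.array([[np.cos(r),-np.sin(r)],[np.sin(r),np.cos(r)]])
        lo,hi=np.percentile(w,[3,97],0);print(n,a,(hi-lo).round(1))
E
```

```text
t 0.1 p [201.8 511.4 199.7] app [-0.    -0.001 -1.   ] jaw [ 0.367  0.93  -0.001] jawang 68.5 F [-0.9  0.5 -0.8] gap 94.1 q [ 1.13  0.3   1.52  0.    1.32 -0.07]
[ 422    0   95  112 5042] [ 613. -330.  130.] [ 750. -292.  529.]
[403  92  37  34 930] [ 583. -319.  130.] [ 671. -229.  149.]
[ 350  160  117   82 3364] [ 300. -295.  130.] [451. -64. 342.]
[382 199  14  31 271] [ 324. -170.  130.] [ 350. -104.  418.]
top -30 [16.2 17.4]
top -20 [16.1 17. ]
top -10 [15.6 16.1]
top 0 [15.3 15.3]
top 10 [14.7 14.7]
top 20 [15.3 15.2]
top 30 [16.8 16.1]
top 40 [17.5 16.4]
top 50 [17.7 16.6]
side -30 [18.7 14. ]
side -20 [17.8 15.2]
side -10 [16.6 16.1]
side 0 [16.2 16.1]
side 10 [15.4 16.6]
side 20 [14.7 17.6]
side 30 [15.  18.5]
side 40 [14.6 19. ]
side 50 [14.5 19.2]
```

Emit:
jog_arm(
  moves=[
    [[19,-33,0,0,0,-8.3],[19,-33,0,0,0,-8.3],[19,-33,0,0,0,-8.3],[19,-33,0,0,0,-8.3],[19,-33,0,0,0,-8.3]],
  ],
  gripper=-0.1,
  squeeze=40,
)

```text
clock: 0.6
eef_pos: [296.4, 342.5, 197.3]
eef_rot: [-3.087, 1.566, -2.634]
wrist_force: [0.1, -0.3, 0.4]
finger_gap: 57.4
```

Emit:
jog_arm(
  moves=[
    [[19,-33,0,0,0,-8.3],[19,-33,0,0,0,-8.3],[19,-33,0,0,0,-8.3],[19,-33,0,0,0,-8.3],[19,-33,0,0,0,-8.3]],
  ],
)

```text
clock: 1.1
eef_pos: [393.3, 169.9, 196.7]
eef_rot: [-3.017, 1.565, 2.968]
wrist_force: [0.0, 0.3, -0.3]
finger_gap: 42.4
```

Emit:
jog_arm(
  moves=[
    [[19,-33,0,0,0,-8.3],[19,-33,0,0,0,-8.3],[19,-33,0,0,0,-8.3],[19,-33,0,0,0,-8.3],[19,-33,0,0,0,-8.3]],
  ],
)

```text
clock: 1.6
eef_pos: [490.4, -3.1, 196.2]
eef_rot: [-2.927, 1.564, 2.308]
wrist_force: [1.2, 1.0, 0.9]
finger_gap: 42.2
```

Emit:
jog_arm(
  moves=[
    [[18,-27,1,0,0,-8.3],[18,-27,1,0,0,-8.3],[17,-27,1,0,0,-8.3],[0,0,0,0,0,0],[0,0,0,0,0,0]],
  ],
)

```text
clock: 2.1
eef_pos: [545.3, -91.8, 196.9]
eef_rot: [-2.541, 1.562, 2.237]
wrist_force: [0.2, 0.0, -0.1]
finger_gap: 42.1
```

```bash
python3 - <<'E'
from h import *
st()
o=[]
for n in('top','side'):
    im,d=manip.camera(n);cv2.imwrite(f'pics/{n}1.png',im)
    u,v=proj(n,[[543.5,-84,110]])[0].astype(int);print(n,u,v)
    c=im[max(v-50,0):v+50,u-50:u+50];o.append(cv2.resize(c,(400,400),interpolation=cv2.INTER_CUBIC))
cv2.imwrite('pics/c3.png',np.hstack(o))
E
```

```text
t 2.1 p [545.3 -91.8 196.9] app [-0.005  0.007 -1.   ] jaw [ 0.066 -0.998 -0.007] jawang -86.2 F [ 0.2  0.  -0.1] gap 42.1 q [-0.24  0.31  1.51  0.01  1.32  1.27]
top 347 148
side 277 191
```

View pics/c3.png

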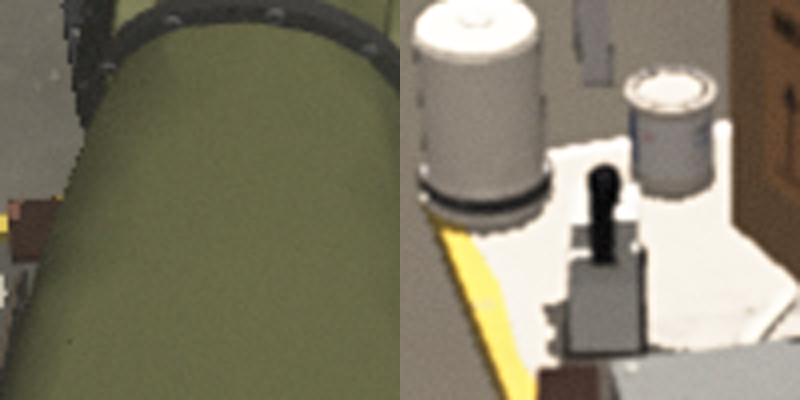

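The top view is blocked by the arm. In the side view the pin stands free below the gripper, at about (277,191). I'll descend around the handle.

Emit:
jog_arm(
  moves=[
    [[-2,7.8,-10,-0.4,-0.3,4],[0,0,-23,0,0,0],[0,0,-23,0,0,0],[0,0,-23,0,0,0],[0,0,-20,0,0,0]],
  ],
)

```text
clock: 2.7
eef_pos: [542.7, -78.3, 99.1]
eef_rot: [1.169, 1.563, -0.249]
wrist_force: [0.8, -0.4, -0.4]
finger_gap: 42.4
```

```bash
python3 - <<'E'
from h import *
st()
E
```

```text
t 2.7 p [542.7 -78.3  99.1] app [ 0.007 -0.002 -1.   ] jaw [ 0.152 -0.988  0.003] jawang -81.2 F [ 0.8 -0.4 -0.4] gap 42.4 q [-0.21  0.4   1.64 -0.    1.1   1.21]
```

Emit:
jog_arm(
  moves=[
    [[1,-5.7,-4,0.1,0.35,-1],[0,0,0,0,0,0]],
  ],
)

```text
clock: 2.9
eef_pos: [542.4, -82.5, 93.6]
eef_rot: [-1.995, 1.568, 2.855]
wrist_force: [0.0, -0.2, 0.5]
finger_gap: 42.5
```

```bash
python3 - <<'E'
from h import *
st()
E
```

```text
t 2.9 p [542.4 -82.5  93.6] app [-0.003  0.001 -1.   ] jaw [ 0.138 -0.99  -0.001] jawang -82.1 F [ 0.  -0.2  0.5] gap 42.5 q [-0.22  0.41  1.64  0.    1.1   1.21]
```

Emit:
jog_arm(
  moves=[
    [[1,-1.3,0,0,0,0],[0,0,0,0,0,0]],
  ],
)

```text
clock: 3.1
eef_pos: [544.1, -83.7, 95.6]
eef_rot: [-2.552, 1.57, 2.3]
wrist_force: [0.3, -0.3, 0.4]
finger_gap: 42.4
```

Emit:
jog_arm(
  moves=[
    [[0,0,0,0,0,0],[0,0,0,0,0,0],[0,0,0,0,0,0],[0,0,0,0,0,0],[0,0,0,0,0,0]],
  ],
  gripper=-1,
  squeeze=30,
)

```text
clock: 3.6
eef_pos: [544.9, -83.8, 97.6]
eef_rot: [1.307, 1.568, -0.125]
wrist_force: [-0.1, 0.2, -0.0]
finger_gap: 15.4
```

```bash
python3 - <<'E'
from h import *
st();print(manip.read_state()['moment'])
E
```

```text
t 3.6 p [544.9 -83.8  97.6] app [ 0.003 -0.    -1.   ] jaw [ 0.139 -0.99   0.001] jawang -82.0 F [-0.1  0.2 -0. ] gap 15.4 q [-0.22  0.41  1.63  0.    1.1   1.21]
[-0.04842946  0.12875767  0.03125053]
```

Emit:
jog_arm(
  moves=[
    [[0,0,10,0,-0.15,0],[0,0,20,0,0,0],[0,0,28,0,0,0],[0,0,30,0,0,0],[0,0,27,0,0,0]],
  ],
)

```text
clock: 4.1
eef_pos: [542.5, -83.3, 215.3]
eef_rot: [-2.634, 1.569, 2.218]
wrist_force: [-0.2, -0.2, -0.9]
finger_gap: 15.9
```

```bash
python3 - <<'E'
from h import *
s,R=st();print(s['moment'])
im,d=manip.camera('side');cv2.imwrite('pics/side2.png',im)
c=im[90:240,210:350];cv2.imwrite('pics/c4.png',cv2.resize(c,None,fx=4,fy=4,interpolation=cv2.INTER_CUBIC))
E
```

```text
t 4.1 p [542.5 -83.3 215.3] app [-0.001  0.001 -1.   ] jaw [ 0.139 -0.99  -0.001] jawang -82.0 F [-0.2 -0.2 -0.9] gap 15.9 q [-0.22  0.29  1.5   0.    1.35  1.21]
[-0.06797778  0.11476886 -0.00088448]
```

View pics/c4.png

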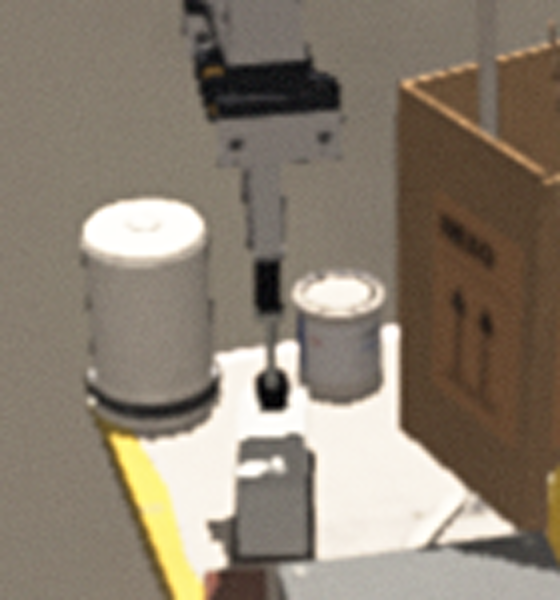

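Emit:
jog_arm(
  moves=[
    [[-10,30,1,0,0,0],[-13,42,0,0,0,0],[-13,42,0,0,0,0],[-13,42,0,0,0,0],[-13,42,0,0,0,0]],
  ],
)

```text
clock: 4.65
eef_pos: [480.5, 116.2, 225.9]
eef_rot: [1.369, 1.558, -0.07]
wrist_force: [0.5, 0.9, -1.3]
finger_gap: 15.5
```

Emit:
jog_arm(
  moves=[
    [[-10,28,0,0,0,0],[-4,12,0,0,0,0],[0,0,0,0,0,0]],
  ],
)

```text
clock: 4.95
eef_pos: [463.9, 161.9, 227.8]
eef_rot: [1.469, 1.556, 0.036]
wrist_force: [0.7, -0.9, -0.5]
finger_gap: 16.0
```

```bash
python3 - <<'E'
from h import *
s,R=st();print(s['moment'])
o=[]
for n in('top','side'):
    im,d=manip.camera(n);cv2.imwrite(f'pics/{n}3.png',im);np.save(n+'3.npy',d)
    u,v=proj(n,[[466,156.5,110]])[0].astype(int);print(n,u,v)
    c=im[v-40:v+40,u-27:u+27];o.append(cv2.resize(c,(400,592),interpolation=cv2.INTER_CUBIC))
cv2.imwrite('pics/c5.png',np.hstack(o))
E
```

```text
t 4.95 p [463.9 161.9 227.8] app [ 0.015  0.001 -1.   ] jaw [ 0.137 -0.991  0.001] jawang -82.1 F [ 0.7 -0.9 -0.5] gap 16.0 q [ 0.26  0.14  1.65 -0.    1.34  1.7 ]
[-0.031322    0.15425912 -0.01910252]
top 252 186
side 314 249
```

View pics/c5.png

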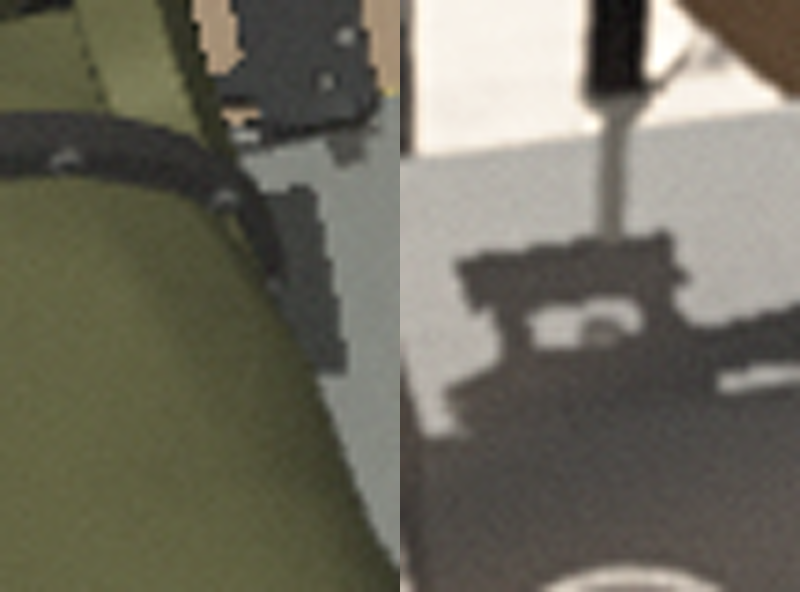

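Emit:
jog_arm(
  moves=[
    [[2,-5.4,-10,0,0.8,0],[0,0,-9,0,0,0],[0,0,-5,0,0,0],[0,0,0,0,0,0]],
  ],
)

```text
clock: 5.45
eef_pos: [467.4, 151.5, 200.9]
eef_rot: [-1.521, 1.569, -2.96]
wrist_force: [0.5, -0.7, 0.2]
finger_gap: 15.4
```

```bash
cat > look.py <<'E'
from h import *
import sys
s,R=st();k=sys.argv[1]
im,d=manip.camera('side');cv2.imwrite(f'pics/s{k}.png',im)
tip=s['eef_pos']+R[:,0]*91;print('tip',tip.round(1),'proj',proj('side',[tip,tip-R[:,0]*25]).round(1),'hole',proj('side',[[466,156.5,100]]).round(1))
g=im.mean(2)
y0,y1=225,262
print(g[y0:y1:2,302:330].astype(int))
E
python3 look.py a
```

```text
t 5.45 p [467.4 151.5 200.9] app [-0.002 -0.    -1.   ] jaw [ 0.131 -0.991  0.   ] jawang -82.5 F [ 0.5 -0.7  0.2] gap 15.4 q [0.24 0.17 1.68 0.   1.29 1.68]
tip [467.3 151.5 109.9] proj [[313.4 248.5]
 [313.4 239.5]] hole [[314.1 253.4]]
[[242 241 241 241 241 242 245 227 142  51  26  31  30  27  26  32 102 192
  229 227 214 210 207 200 190 187 182 179]
 [238 238 232 229 223 216 211 174 103  47  28  29  31  31  26  31  78 142
  166 175 171 175 175 177 176 172 174 176]
 [180 179 175 174 173 176 169 136  99  70  54  58  63  66  66  72  99 150
  173 173 175 173 175 175 174 172 174 180]
 [174 176 174 176 175 178 178 168 151 131 116 105 106 108 114 131 151 169
  175 175 175 176 174 176 176 175 172 175]
 [177 177 172 176 176 176 175 176 177 171 140 109 107 119 158 174 180 179
  178 174 176 177 174 174 175 176 173 175]
 [177 176 179 177 176 177 178 176 181 174 142 109 104 121 156 175 178 175
  174 178 178 175 173 176 171 178 173 173]
 [161 153 150 149 150 149 150 152 152 146 125 106 104  94  90  87  88  88
   89 135 167 178 178 176 175 178 174 177]
 [ 75  67  63  66  68  63  64  64  65  66 
[... 662 characters left out ...]
125 148 151 149 143 114  98  84  94  88  82  77  75  71  71  71  71  71
   66  66  72  65  67  67  66  66  67  65]
 [ 72  72  72  71  74  70  73  70  74  74  81  91  97  89  82  68  66  70
   70  71  71  69  68  66  66  68  66  63]
 [ 76  75  75  74  77  72  74  75  76  74  89  97  98  87  78  68  70  69
   66  67  66  68  64  65  62  62  67  75]
 [ 73  78  76  73  73  74  72  71  72  74  72  70  65  70  67  65  66  67
   66  66  67  64  64  59  66 102 147 161]
 [ 76  74  75  75  71  69  74  74  70  71  69  68  71  65  67  66  65  66
   69  63  63  61  64  63  66  85 127 158]
 [ 70  75  76  73  70  71  67  73  69  66  71  64  67  67  64  66  66  67
   66  66  62  63  64  62  63  61  62  82]]
```

```bash
python3 -c "
import cv2
im=cv2.imread('pics/sa.png')[215:275,280:350];cv2.imwrite('pics/c6.png',cv2.resize(im,None,fx=8,fy=8,interpolation=cv2.INTER_CUBIC))"
```

```text
(no output)
```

View pics/c6.png

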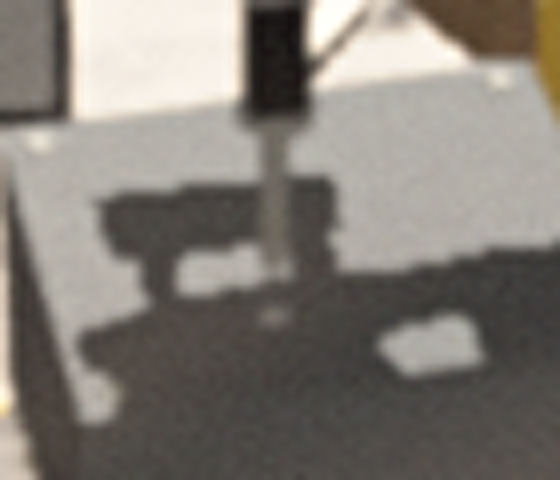

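Emit:
jog_arm(
  moves=[
    [[-0.6,4.5,0,0,-0.1,0],[0,0,0,0,0,0]],
  ],
)

```text
clock: 5.7
eef_pos: [467.1, 156.3, 201.5]
eef_rot: [1.224, 1.57, -0.216]
wrist_force: [-0.3, 0.5, -1.4]
finger_gap: 15.5
```

```bash
python3 - <<'E'
from h import *
st();manip.camera('side');st();manip.camera('top');st()
E
```

```text
t 5.7 p [467.1 156.3 201.5] app [ 0.001 -0.    -1.   ] jaw [ 0.131 -0.991  0.   ] jawang -82.5 F [-0.3  0.5 -1.4] gap 15.5 q [ 0.25  0.17  1.68 -0.    1.29  1.69]
t 5.75 p [467.1 156.1 201.5] app [ 0.001 -0.    -1.   ] jaw [ 0.131 -0.991  0.   ] jawang -82.5 F [ 0.2  0.9 -0.7] gap 15.4 q [ 0.25  0.17  1.68 -0.    1.29  1.69]
t 5.8 p [467.2 156.  201.6] app [ 0.001 -0.    -1.   ] jaw [ 0.131 -0.991  0.   ] jawang -82.5 F [-0.1  0.1  0. ] gap 15.7 q [ 0.25  0.17  1.68 -0.    1.29  1.69]
```

Emit:
jog_arm(
  moves=[
    [[-0.3,0.3,-4,0,0,0],[0,0,-3,0,0,0],[0,0,-1,0,0,0],[0,0,-1,0,0,0]],
  ],
)

```text
clock: 6.2
eef_pos: [466.8, 156.5, 192.1]
eef_rot: [1.388, 1.569, -0.051]
wrist_force: [0.5, 0.0, -0.2]
finger_gap: 15.5
```

Emit:
jog_arm(
  moves=[
    [[0,0,-1,0,0,0],[0,0,-1,0,0,0]],
  ],
)

```text
clock: 6.4
eef_pos: [466.8, 156.5, 189.9]
eef_rot: [1.36, 1.569, -0.079]
wrist_force: [-0.1, -0.3, 0.5]
finger_gap: 15.4
```

```bash
python3 - <<'E'
from h import *
st()
E
```

```text
t 6.4 p [466.8 156.5 189.9] app [ 0.001 -0.    -1.   ] jaw [ 0.131 -0.991  0.   ] jawang -82.5 F [-0.1 -0.3  0.5] gap 15.4 q [ 0.25  0.18  1.69 -0.    1.27  1.69]
```

Emit:
jog_arm(
  moves=[
    [[0,0,-1,0,0,0],[0,0,-1,0,0,0]],
  ],
)

```text
clock: 6.6
eef_pos: [466.9, 156.5, 187.8]
eef_rot: [1.376, 1.569, -0.063]
wrist_force: [0.5, -0.2, 0.2]
finger_gap: 15.7
```

Emit:
jog_arm(
  moves=[
    [[0,0,-1,0,0,0],[0,0,-1,0,0,0]],
  ],
)

```text
clock: 6.8
eef_pos: [466.9, 156.5, 185.6]
eef_rot: [1.38, 1.569, -0.059]
wrist_force: [0.1, -0.1, -0.8]
finger_gap: 15.5
```

Emit:
jog_arm(
  moves=[
    [[0,0,-1,0,0,0]],
  ],
)

```text
clock: 6.9
eef_pos: [466.9, 156.5, 184.5]
eef_rot: [1.379, 1.569, -0.06]
wrist_force: [-0.7, -0.0, -0.3]
finger_gap: 15.5
```

Emit:
jog_arm(
  moves=[
    [[0,0,-2,0,0,0],[0,0,-2,0,0,0]],
  ],
)

```text
clock: 7.1
eef_pos: [467.0, 156.5, 180.4]
eef_rot: [1.425, 1.569, -0.014]
wrist_force: [0.2, -0.1, -0.5]
finger_gap: 15.5
```

Emit:
jog_arm(
  moves=[
    [[0,0,-1,0,0,0],[0,0,-1,0,0,0]],
  ],
)

```text
clock: 7.3
eef_pos: [466.9, 156.5, 177.9]
eef_rot: [1.35, 1.569, -0.089]
wrist_force: [-1.0, 0.5, -0.4]
finger_gap: 15.6
```

Emit:
jog_arm(
  moves=[
    [[0,0,-1,0,0,0],[0,0,-1,0,0,0]],
  ],
)

```text
clock: 7.5
eef_pos: [466.9, 156.5, 175.8]
eef_rot: [1.378, 1.569, -0.061]
wrist_force: [-0.1, 0.1, -1.2]
finger_gap: 15.8
```

Emit:
jog_arm(
  moves=[
    [[0,0,-1,0,0,0],[0,0,-1,0,0,0]],
  ],
)

```text
clock: 7.7
eef_pos: [466.9, 156.5, 173.6]
eef_rot: [1.391, 1.569, -0.048]
wrist_force: [-0.1, 0.2, -0.6]
finger_gap: 15.9
```

Emit:
jog_arm(
  moves=[
    [[0,0,-1,0,0,0],[0,0,-1,0,0,0]],
  ],
)

```text
clock: 7.9
eef_pos: [467.5, 156.6, 172.5]
eef_rot: [1.538, 1.567, 0.099]
wrist_force: [0.3, 0.1, 7.2]
finger_gap: 15.8
```

Emit:
jog_arm(
  moves=[
    [[0,0,-1,0,0,0],[0,0,-1,0,0,0]],
  ],
)

```text
clock: 8.1
eef_pos: [468.2, 156.8, 172.0]
eef_rot: [1.594, 1.565, 0.155]
wrist_force: [-1.9, -1.5, 6.8]
finger_gap: 15.8
```

Emit:
jog_arm(
  moves=[
    [[-1,-0.2,-1.3,0,0.2,0]],
  ],
)

```text
clock: 8.2
eef_pos: [467.5, 156.7, 171.4]
eef_rot: [1.746, 1.567, 0.307]
wrist_force: [-1.4, -0.6, 7.6]
finger_gap: 15.9
```

```bash
python3 - <<'E'
from h import *
s,_=st();print(s['moment'])
for i in range(3):manip.camera('side');st()
E
```

```text
t 8.2 p [467.5 156.7 171.4] app [ 0.004  0.001 -1.   ] jaw [ 0.131 -0.991 -0.001] jawang -82.5 F [-1.4 -0.6  7.6] gap 15.9 q [0.25 0.2  1.72 0.   1.22 1.69]
[-0.14714171  0.38586779  0.03740595]
t 8.25 p [467.4 156.7 171.3] app [ 0.004  0.001 -1.   ] jaw [ 0.131 -0.991 -0.001] jawang -82.5 F [-0.4 -1.2  6.7] gap 15.7 q [0.25 0.2  1.72 0.   1.22 1.69]
t 8.3 p [467.5 156.6 171.4] app [ 0.004  0.001 -1.   ] jaw [ 0.131 -0.991 -0.001] jawang -82.5 F [-0.4 -1.   5.9] gap 15.7 q [0.25 0.2  1.72 0.   1.22 1.69]
t 8.35 p [467.5 156.7 171.4] app [ 0.004  0.001 -1.   ] jaw [ 0.131 -0.991 -0.001] jawang -82.5 F [-0.5 -0.   7.2] gap 15.5 q [0.25 0.2  1.72 0.   1.22 1.69]
```

Emit:
jog_arm(
  moves=[
    [[-0.5,-0.1,-1.6,0,0.1,0],[-0.5,-0.1,-1.6,0,0.1,0]],
  ],
)

```text
clock: 8.55
eef_pos: [467.5, 156.6, 170.1]
eef_rot: [1.886, 1.566, 0.447]
wrist_force: [-0.6, 0.1, 9.1]
finger_gap: 15.5
```

```bash
python3 - <<'E'
from h import *
for i in range(3):manip.camera('side');st()
E
```

```text
t 8.6 p [467.5 156.6 170. ] app [ 0.004  0.002 -1.   ] jaw [ 0.131 -0.991 -0.001] jawang -82.5 F [-0.2 -0.6  8.4] gap 15.7 q [0.25 0.2  1.72 0.   1.22 1.69]
t 8.65 p [467.5 156.6 170. ] app [ 0.004  0.002 -1.   ] jaw [ 0.131 -0.991 -0.001] jawang -82.5 F [-0.8  0.   7.3] gap 15.8 q [0.25 0.2  1.72 0.   1.22 1.69]
t 8.7 p [467.5 156.6 170. ] app [ 0.004  0.002 -1.   ] jaw [ 0.131 -0.991 -0.001] jawang -82.5 F [-0.3 -1.1  8.1] gap 15.8 q [0.25 0.2  1.72 0.   1.22 1.69]
```

Emit:
jog_arm(
  moves=[
    [[-0.5,-0.1,-2,0.1,0.1,0],[-0.5,-0.1,-2,0.1,0.1,0]],
  ],
)

```text
clock: 8.9
eef_pos: [467.7, 156.6, 168.3]
eef_rot: [2.34, 1.563, 0.901]
wrist_force: [0.4, -1.5, 6.8]
finger_gap: 15.5
```

```bash
python3 - <<'E'
from h import *
for i in range(4):manip.camera('side');st()
E
```

```text
t 8.95 p [467.7 156.6 168.1] app [ 0.005  0.006 -1.   ] jaw [ 0.131 -0.991 -0.006] jawang -82.5 F [-1.2 -1.3  7.2] gap 15.7 q [0.25 0.2  1.72 0.01 1.21 1.68]
t 9.0 p [467.6 156.6 168.1] app [ 0.005  0.006 -1.   ] jaw [ 0.131 -0.991 -0.006] jawang -82.5 F [-0.7 -1.   8. ] gap 15.9 q [0.25 0.2  1.72 0.01 1.21 1.68]
t 9.05 p [467.6 156.6 168.1] app [ 0.005  0.006 -1.   ] jaw [ 0.131 -0.991 -0.005] jawang -82.5 F [-0.9 -0.5  7.9] gap 15.7 q [0.25 0.2  1.72 0.01 1.21 1.68]
t 9.1 p [467.6 156.6 168. ] app [ 0.005  0.006 -1.   ] jaw [ 0.131 -0.991 -0.005] jawang -82.5 F [-0.5 -0.9  6.9] gap 15.8 q [0.25 0.2  1.72 0.01 1.21 1.68]
```

```bash
python3 - <<'E'
from h import *
o=[]
for n in('side','top'):
    im,d=manip.camera(n);cv2.imwrite(f'pics/{n}5.png',im)
    c=im[190:310,260:380] if n=='side' else im[150:270,220:340]
    o.append(cv2.resize(c,(400,400),interpolation=cv2.INTER_CUBIC))
cv2.imwrite('pics/c7.png',np.hstack(o));st()
E
```

```text
t 9.2 p [467.6 156.6 168.1] app [ 0.005  0.006 -1.   ] jaw [ 0.131 -0.991 -0.005] jawang -82.4 F [ 0.2 -1.2  7.9] gap 15.7 q [0.25 0.2  1.72 0.01 1.21 1.68]
```

View pics/c7.png

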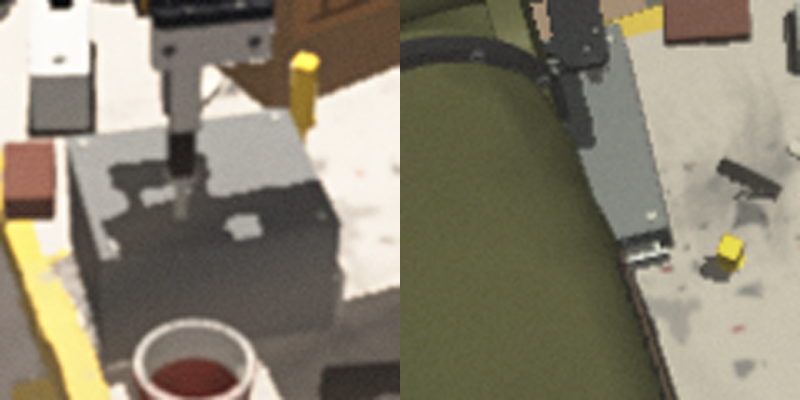

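```bash
python3 - <<'E'
import cv2
for f,a in(('side3',180),('sa',190),('side5',205)):
    g=cv2.imread(f'pics/{f}.png').mean(2)
    print(f,a,g[a:a+60,312:316].mean(1).astype(int))
E
```

```text
side3 180 [ 79 103 110 109 110 103  89  87  84  82  81  83  86  88  89  88  90  88
  87  88  88  94 103 116 119 118 110  93  62  56  55  56  54  45  44  46
  44  44  44  40  42  56  87 123 163 189 180 149 139 139 140 137 138 134
 135 136 136 134 133 132]
sa 190 [112 114 115 115 113 113 112 114 113 113 113 115 114 115 115 113 115 114
 115 114 114 115 116 113 108  77  38  22  25  24  27  26  29  28  28  28
  29  30  34  60  94 108 114 119 117 119 118 107  97  96  96  96  97  95
  95 105 114 124 140 136]
side5 205 [104 110 115 117 117 114 114 114 114 115 116 114 116 115 117 117 116 117
 116 113 115 115 116 111  86  45  29  30  32  31  31  32  32  34  32  36
  33  47  74 103 112 118 121 117 113 100 100  99 102  98  87  75  67  67
  69  69  67  65  65  67]
```

The pin has slipped about 2 mm up in the grip: the visible handle shortened from 14.3 to 13.2 px. The tray hasn't been freed yet, so I'll tighten the grip and press on.

Emit:
jog_arm(
  moves=[
    [[0,0,-1.2,-0.2,0.1,0],[-0.4,0,-1.2,-0.2,0.1,0],[-0.4,0,-1.8,0,0.1,0]],
  ],
  squeeze=60,
)

```text
clock: 9.5
eef_pos: [468.4, 156.9, 167.0]
eef_rot: [1.486, 1.566, 0.047]
wrist_force: [-2.4, -1.8, 9.4]
finger_gap: 15.6
```

```bash
python3 - <<'E'
from h import *
for i in range(4):manip.camera('top');st()
E
```

```text
t 9.55 p [468.4 156.9 166.8] app [ 0.005  0.    -1.   ] jaw [ 0.131 -0.991  0.   ] jawang -82.5 F [-1.3 -0.4  9.7] gap 15.3 q [ 0.25  0.2   1.72 -0.    1.21  1.69]
t 9.6 p [468.4 156.9 166.9] app [ 0.005  0.    -1.   ] jaw [ 0.131 -0.991  0.   ] jawang -82.5 F [-1.7 -1.   9.6] gap 15.1 q [ 0.25  0.2   1.72 -0.    1.21  1.69]
t 9.65 p [468.4 156.9 166.9] app [ 0.005  0.    -1.   ] jaw [ 0.131 -0.991  0.   ] jawang -82.5 F [-1.6  0.   9.8] gap 15.4 q [ 0.25  0.2   1.72 -0.    1.21  1.69]
t 9.7 p [468.4 156.9 167. ] app [ 0.005  0.    -1.   ] jaw [ 0.131 -0.991  0.   ] jawang -82.5 F [-0.6 -0.4  9.6] gap 15.0 q [ 0.25  0.2   1.72 -0.    1.21  1.69]
```

```bash
cat > tray.py <<'E'
from h import *
import sys
# expected front-edge positions for extension e
yaw=np.radians(9.3);ux=np.array([np.cos(yaw),np.sin(yaw)]);uy=np.array([-ux[1],ux[0]])
c0=np.array([450.3,123.7])
for i in range(int(sys.argv[1])):
    im,d=manip.camera('top')
s,_=st();P=cloud('top',d)
L=(P[...,:2]-c0)@np.c_[ux,uy]
m=(d>0)&(L[...,0]<-75)&(L[...,0]>-160)&(L[...,1]<0)&(L[...,1]>-62)&(P[...,2]>25)&(P[...,2]<62)
q=L[m];print('n',m.sum(),'local x pct 2/10/50',np.percentile(q[:,0],[2,10,50]).round(1) if len(q) else None)
ref=cv2.imread('pics/top5.png').astype(int);df=abs(im.astype(int)-ref).mean(2)>25
ys,xs=np.nonzero(df[200:290,260:310]);print('changed',len(ys),(xs.min()+260,xs.max()+260,ys.min()+200,ys.max()+200) if len(ys) else '')
cv2.imwrite(f'pics/t{s["clock"]:.2f}.png',im)
E
python3 tray.py 8
```

```text
t 10.1 p [468.4 156.8 167. ] app [ 0.005  0.    -1.   ] jaw [ 0.131 -0.991  0.   ] jawang -82.5 F [-1.9 -0.8  9.9] gap 15.4 q [ 0.25  0.2   1.72 -0.    1.21  1.69]
n 89 local x pct 2/10/50 [-112.  -111.6  -89.7]
changed 256 (np.int64(274), np.int64(309), np.int64(200), np.int64(289))
```

```bash
for k in 1 2 3; do python3 tray.py 10; done
```

```text
t 10.6 p [468.4 156.9 167. ] app [ 0.005  0.    -1.   ] jaw [ 0.131 -0.991  0.   ] jawang -82.5 F [-1.2 -0.3 10.3] gap 15.2 q [ 0.25  0.2   1.72 -0.    1.21  1.69]
n 103 local x pct 2/10/50 [-122.3 -122.   -98.9]
changed 256 (np.int64(274), np.int64(309), np.int64(200), np.int64(289))
t 11.1 p [468.4 156.9 167. ] app [ 0.005  0.    -1.   ] jaw [ 0.131 -0.991  0.   ] jawang -82.5 F [-1.  -0.1  9. ] gap 15.1 q [ 0.25  0.2   1.72 -0.    1.21  1.69]
n 101 local x pct 2/10/50 [-131.3 -130.9 -105.8]
changed 285 (np.int64(274), np.int64(309), np.int64(200), np.int64(289))
t 11.6 p [468.4 156.8 167. ] app [ 0.005  0.    -1.   ] jaw [ 0.131 -0.991  0.   ] jawang -82.5 F [-1.1 -0.8  9.2] gap 15.0 q [ 0.25  0.2   1.72 -0.    1.21  1.69]
n 103 local x pct 2/10/50 [-134.4 -133.9 -107.7]
changed 296 (np.int64(274), np.int64(309), np.int64(200), np.int64(289))
```

```bash
for k in 1 2; do python3 tray.py 10; done
```

```text
t 12.1 p [468.4 156.9 166.9] app [ 0.005  0.    -1.   ] jaw [ 0.131 -0.991  0.   ] jawang -82.5 F [-1.  -0.4  9.6] gap 15.0 q [ 0.25  0.2   1.72 -0.    1.21  1.69]
n 98 local x pct 2/10/50 [-134.3 -134.  -108.4]
changed 294 (np.int64(274), np.int64(309), np.int64(200), np.int64(289))
t 12.6 p [468.4 156.8 167. ] app [ 0.005  0.    -1.   ] jaw [ 0.131 -0.991  0.   ] jawang -82.5 F [-0.6 -0.1  9.5] gap 15.2 q [ 0.25  0.2   1.72 -0.    1.21  1.69]
n 103 local x pct 2/10/50 [-134.2 -133.6 -107.8]
changed 290 (np.int64(274), np.int64(309), np.int64(200), np.int64(289))
```

Emit:
jog_arm(
  moves=[
    [[-0.5,0,3,0,0,0],[-0.5,-0.2,8,0,0.1,0],[0,0,12,0,0,0],[0,0,12,0,0,0],[0,0,15,0,0,0]],
  ],
)

```text
clock: 13.1
eef_pos: [467.1, 156.6, 219.8]
eef_rot: [1.497, 1.568, 0.058]
wrist_force: [0.2, 0.0, -1.5]
finger_gap: 15.2
```

```bash
python3 tray.py 1; python3 - <<'E'
from h import *
# socket_a mouth seen in side2 picture (pin lifted)
im=cv2.imread('pics/side2.png')
print(im[200:214,266:286].mean(2).astype(int))
for n in('side',):
    print(proj(n,[[543.5,-84,58],[544.6,-84,58],[542,-164,58]]).round(1))
    im,d=manip.camera(n);cv2.imwrite('pics/side6.png',im)
    print(im[196:216,266:290].mean(2).astype(int))
E
```

```text
t 13.15 p [468.  156.8 222.7] app [ 0.006  0.001 -1.   ] jaw [ 0.131 -0.991 -0.   ] jawang -82.5 F [-0.8 -0.2  2.3] gap 15.3 q [ 0.25  0.15  1.65 -0.    1.33  1.69]
n 107 local x pct 2/10/50 [-134.4 -134.  -108. ]
changed 437 (np.int64(273), np.int64(309), np.int64(200), np.int64(289))
[[243 243 242 214 156 119 102 101 101 100 102 101  98  98 101 102 105 106
  100 127]
 [242 244 243 197 118  96 103 103 106 112 106 105 104 106 106 108 109 106
  101 122]
 [242 243 239 188 116 101 103 106 107 110 109 108 103 104 108 104 105 107
  105 109]
 [242 243 232 169 110 100 102 101 100 102 104 106 117 123 114 106 105 107
  109 108]
 [242 242 232 165 108 109 119 121 126 125 119 130 184 203 159 117 105 107
  107 108]
 [242 243 231 176 140 178 208 214 214 209 188 181 236 253 212 127 106 103
  106 111]
 [242 242 231 213 217 246 253 254 254 252 237 206 224 243 214 145 108 108
  104 109]
 [242 241 233 241 250 253 254 255 253 237 202 171 175 197 192 148 111 104
  107 110]
 [242 240 228 232 242 246 248 246 222 170 130 124 129 143 143 120 108 107
  104 108]
 [243 242 217 170 148 150 152 150 135 113  98 10
[... 1744 characters left out ...]
41 238 244 249 249 251 251 251 246 232 225 233 248 251 251 250 250
  252 254 216 104 142 230]
 [242 242 241 246 249 250 251 252 253 252 252 251 252 253 253 253 252 252
  254 254 216 104 142 229]
 [244 241 234 238 245 248 249 249 250 248 249 251 249 250 248 248 247 247
  249 249 192  95 142 230]
 [243 243 221 196 195 199 205 206 207 204 201 205 204 189 186 176 177 180
  181 173 124  73 143 231]
 [245 244 208 144 126 128 132 130 128 128 129 132 130 121 118 119 120 120
  117 114  88  65 142 231]
 [243 245 204 132 108 113 113 110 113 117 113 113 113 111 115 115 115 113
  117 109  89  71 147 233]
 [245 246 204 130 113 118 122 117 120 118 118 116 116 115 114 118 117 117
  115 114  92  70 150 231]]
```

Emit:
jog_arm(
  moves=[
    [[10,-30,0,0,0.3,0],[13,-42,0,0,0,0],[13,-42,0,0,0,0],[13,-42,0,0,0,0],[13,-40,0,0,0,0]],
  ],
)

```text
clock: 13.7
eef_pos: [529.9, -42.0, 220.5]
eef_rot: [2.607, 1.569, 1.176]
wrist_force: [0.2, -0.5, -1.3]
finger_gap: 15.4
```

Emit:
jog_arm(
  moves=[
    [[10,-25,0,0,0,0],[4,-10,0,0,0,0],[0,0,0,0,0,0]],
  ],
)

```text
clock: 14.0
eef_pos: [544.3, -82.5, 218.6]
eef_rot: [-2.712, 1.568, 2.135]
wrist_force: [-0.5, -0.5, -1.0]
finger_gap: 15.5
```

```bash
python3 - <<'E'
from h import *
manip.camera('side');manip.camera('side');st()
E
```

```text
t 14.1 p [544.  -81.  218.8] app [-0.001  0.002 -1.   ] jaw [ 0.136 -0.991 -0.002] jawang -82.2 F [ 0.6 -0.8 -1.3] gap 15.2 q [-0.22  0.29  1.49  0.    1.36  1.22]
```

Emit:
jog_arm(
  moves=[
    [[0.8,-2.5,-10,-0.1,0,0],[0,0,-15,0,0,0],[0,0,-15,0,0,0],[0,0,-10,0,0,0],[0,0,-3,0,0,0]],
  ],
)

```text
clock: 14.6
eef_pos: [544.0, -78.3, 162.8]
eef_rot: [-3.021, 1.57, 1.834]
wrist_force: [0.1, 0.3, 0.1]
finger_gap: 15.5
```

```bash
python3 - <<'E'
from h import *
manip.camera('side');im,d=manip.camera('side');s,R=st();cv2.imwrite('pics/side7.png',im)
tip=s['eef_pos']+R[:,0]*89;print(tip,proj('side',[tip]))
cv2.imwrite('pics/c8.png',cv2.resize(im[165:245,245:315],None,fx=7,fy=7,interpolation=cv2.INTER_CUBIC))
E
```

```text
t 14.7 p [544.3 -78.6 163.7] app [ 0.001  0.    -1.   ] jaw [ 0.142 -0.99  -0.   ] jawang -81.8 F [ 0.5 -0.8 -0.5] gap 15.5 q [-0.21  0.33  1.57  0.    1.24  1.22]
[544.37534578 -78.55362902  74.69506037] [[277.20759288 203.67200616]]
```

View pics/c8.png

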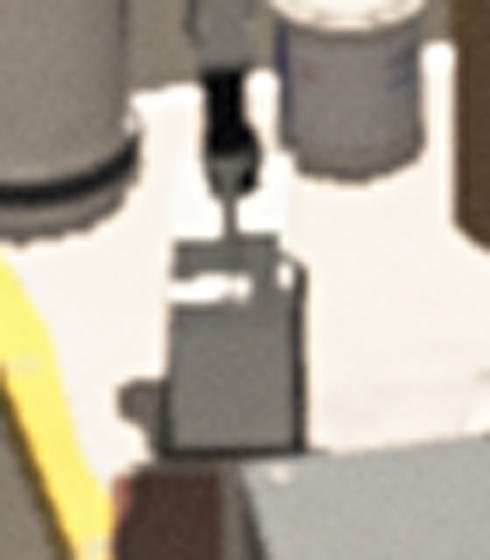

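Emit:
jog_arm(
  moves=[
    [[0.5,-4.6,0,0,0,0],[0,0,0,0,0,0]],
  ],
)

```text
clock: 14.9
eef_pos: [545.3, -83.4, 164.8]
eef_rot: [1.35, 1.568, -0.078]
wrist_force: [0.8, -0.4, -0.7]
finger_gap: 15.4
```

```bash
python3 - <<'E'
from h import *
manip.camera('side');im,d=manip.camera('side');s,R=st();cv2.imwrite('pics/side8.png',im)
tip=s['eef_pos']+R[:,0]*89;print(tip,proj('side',[tip]));print(im[190:212,268:290].mean(2).astype(int))
E
```

```text
t 15.0 p [545.3 -83.1 164.8] app [ 0.002 -0.    -1.   ] jaw [ 0.142 -0.99   0.   ] jawang -81.8 F [-0.3  0.2 -1.3] gap 15.5 q [-0.22  0.33  1.56  0.    1.24  1.21]
[545.50295499 -83.14357783  75.79806906] [[276.73660654 202.34144308]]
[[242 246 249 250 252 244 160  85  92  95  59  16   6  86 218 252 252 251
  248 220 194 179]
 [242 245 248 249 251 253 204 101  87  93  59  23  31 109 207 249 251 250
  247 242 243 241]
 [242 245 248 250 251 253 220 125  89  91  85  84 117 192 246 252 251 250
  242 240 244 245]
 [243 246 249 249 251 253 242 173 104 104 156 195 223 248 253 252 251 249
  240 238 242 244]
 [243 247 249 249 250 253 253 220 131 116 202 253 254 254 252 251 251 249
  240 238 242 242]
 [244 247 250 250 251 253 254 233 137 114 192 253 255 254 253 252 251 250
  241 238 242 242]
 [242 248 251 252 253 254 255 232 141 101 161 231 250 249 246 246 252 251
  242 237 242 243]
 [243 243 244 245 246 249 248 213 141  96 109 139 155 156 150 172 229 248
  241 238 241 242]
 [242 219 169 151 155 157 152 134 111  97  89  95 102  97  98 101 167 236
  240 238 241 242]
 [244 203 127  93  97  98 10
[... 481 characters left out ...]
4 255 213 125  97 106 170 239
  207  96 107 223]
 [244 248 251 253 254 254 254 254 254 250 253 254 217 128 101  96 150 234
  205  97 101 225]
 [242 250 249 244 245 248 248 251 245 226 229 235 182 119 104 108 136 205
  180  88 109 224]
 [233 226 197 159 152 152 164 189 191 171 170 166 132 110 102 105 114 135
  117  69 125 229]
 [215 159 123  98  95  99 100 113 118 117 120 131 120 108 103 108 107 105
   80  63 140 232]
 [217 143 101  99 103 106 102 102 103 108 110 115 109 110 108 101 108 101
   82  64 146 234]
 [218 143 106 102 109 106 107 108 108 109 106 109 109 112 105 108 108 102
   84  67 145 232]
 [210 133 104 103 106 112 108 108 106 110 112 106 113 112 110 106 112 106
   85  65 144 233]]
```

Emit:
jog_arm(
  moves=[
    [[-0.9,-0.7,-4,0,0.1,0],[0,0,-4,0,0,0],[0,0,-3,0,0,0],[0,0,-1,0,0,0]],
  ],
)

```text
clock: 15.4
eef_pos: [544.4, -84.0, 152.2]
eef_rot: [1.272, 1.57, -0.156]
wrist_force: [-0.1, 0.1, -0.5]
finger_gap: 15.7
```

Emit:
jog_arm(
  moves=[
    [[0,0,-1,0,0,0],[0,0,-1,0,0,0]],
  ],
)

```text
clock: 15.6
eef_pos: [544.4, -84.0, 149.9]
eef_rot: [1.301, 1.57, -0.127]
wrist_force: [-0.3, 0.1, -0.6]
finger_gap: 15.5
```

```bash
python3 - <<'E'
from h import *
st()
E
```

```text
t 15.6 p [544.4 -84.  149.9] app [ 0.001 -0.    -1.   ] jaw [ 0.142 -0.99   0.   ] jawang -81.8 F [-0.3  0.1 -0.6] gap 15.5 q [-0.22  0.35  1.58  0.    1.21  1.21]
```

Tip is at about z 61. I'll go on in small steps into the socket.

Emit:
jog_arm(
  moves=[
    [[0,0,-1.5,0,0,0],[0,0,-1.5,0,0,0]],
  ],
)

```text
clock: 15.8
eef_pos: [544.4, -84.0, 146.8]
eef_rot: [1.264, 1.57, -0.165]
wrist_force: [0.4, -0.7, -1.1]
finger_gap: 15.4
```

Emit:
jog_arm(
  moves=[
    [[0,0,-1.5,0,0,0],[0,0,-1.5,0,0,0]],
  ],
)

```text
clock: 16.0
eef_pos: [544.5, -84.0, 143.5]
eef_rot: [1.275, 1.57, -0.153]
wrist_force: [-0.5, -0.4, -0.4]
finger_gap: 15.1
```

Emit:
jog_arm(
  moves=[
    [[0,0,-1.5,0,0,0],[0,0,-1.5,0,0,0]],
  ],
)

```text
clock: 16.2
eef_pos: [544.5, -84.0, 140.3]
eef_rot: [1.261, 1.569, -0.167]
wrist_force: [-0.6, -0.1, -0.3]
finger_gap: 15.0
```

Emit:
jog_arm(
  moves=[
    [[0,0,-1.5,0,0,0],[0,0,-1.5,0,0,0]],
  ],
)

```text
clock: 16.4
eef_pos: [544.5, -84.0, 137.0]
eef_rot: [1.25, 1.569, -0.178]
wrist_force: [0.4, -1.0, -1.0]
finger_gap: 15.3
```

Emit:
jog_arm(
  moves=[
    [[0,0,-3,0,0,0],[0,0,-3,0,0,0],[0,0,-3,0,0,0]],
  ],
)

```text
clock: 16.7
eef_pos: [544.5, -84.0, 127.4]
eef_rot: [1.245, 1.569, -0.183]
wrist_force: [0.2, -0.4, -0.6]
finger_gap: 15.1
```

Emit:
jog_arm(
  moves=[
    [[0,0,-3,0,0,0],[0,0,-3,0,0,0],[0,0,-3,0,0,0]],
  ],
)

```text
clock: 17.0
eef_pos: [544.4, -84.0, 117.4]
eef_rot: [1.259, 1.57, -0.169]
wrist_force: [-0.0, 0.0, -0.6]
finger_gap: 15.6
```

Emit:
jog_arm(
  moves=[
    [[0,0,-3,0,0,0],[0,0,-3,0,0,0],[0,0,-2,0,0,0]],
  ],
)

```text
clock: 17.3
eef_pos: [544.4, -84.0, 108.5]
eef_rot: [1.294, 1.57, -0.134]
wrist_force: [-0.8, 0.6, 0.2]
finger_gap: 15.6
```

Emit:
jog_arm(
  moves=[
    [[0,0,-2,0,0,0],[0,0,-2,0,0,0],[0,0,-1,0,0,0]],
  ],
)

```text
clock: 17.6
eef_pos: [544.4, -84.0, 102.9]
eef_rot: [1.288, 1.57, -0.14]
wrist_force: [-0.2, -0.7, -0.1]
finger_gap: 15.5
```

Emit:
jog_arm(
  moves=[
    [[0,0,-1,0,0,0],[0,0,-1,0,0,0],[0,0,-1,0,0,0]],
  ],
)

```text
clock: 17.9
eef_pos: [544.5, -84.0, 99.8]
eef_rot: [1.268, 1.57, -0.16]
wrist_force: [-0.2, 0.1, 0.0]
finger_gap: 15.1
```

Emit:
jog_arm(
  moves=[
    [[0,0,-1,0,0,0],[0,0,-1,0,0,0]],
  ],
)

```text
clock: 18.1
eef_pos: [544.5, -84.0, 97.7]
eef_rot: [1.278, 1.569, -0.15]
wrist_force: [0.2, 0.4, -0.6]
finger_gap: 15.0
```

Emit:
jog_arm(
  moves=[
    [[0,0,-1,0,0,0],[0,0,-1,0,0,0]],
  ],
)

```text
clock: 18.3
eef_pos: [545.1, -84.1, 97.4]
eef_rot: [1.237, 1.567, -0.191]
wrist_force: [-5.2, 1.2, 14.0]
finger_gap: 15.4
```

Emit:
jog_arm(
  moves=[
    [[-0.4,0,0.2,0,0.1,0]],
  ],
)

```text
clock: 18.4
eef_pos: [544.9, -84.1, 97.9]
eef_rot: [1.097, 1.569, -0.332]
wrist_force: [-0.2, -0.1, -0.9]
finger_gap: 15.5
```

```bash
python3 - <<'E'
from h import *
manip.camera('side');s,R=st();print(s['moment'])
E
```

```text
t 18.45 p [544.8 -84.1  97.9] app [ 0.002 -0.001 -1.   ] jaw [ 0.142 -0.99   0.001] jawang -81.8 F [ 0.1 -0.7  0.1] gap 15.5 q [-0.22  0.41  1.63 -0.    1.1   1.21]
[-0.0315033  0.1117928  0.0141078]
```

Emit:
jog_arm(
  moves=[
    [[0,0,0,0,0,0],[0,0,0,0,0,0],[0,0,0,0,0,0],[0,0,0,0,0,0]],
  ],
  gripper=-0.15,
)

```text
clock: 18.85
eef_pos: [544.8, -84.1, 97.6]
eef_rot: [1.02, 1.569, -0.408]
wrist_force: [0.4, -0.1, -0.8]
finger_gap: 39.5
```

Emit:
jog_arm(
  moves=[
    [[0,0,8,0,0,0],[0,0,20,0,0,0],[0,0,30,0,0,0],[0,0,30,0,0,0],[0,0,30,0,0,0]],
  ],
)

```text
clock: 19.35
eef_pos: [542.5, -83.6, 217.6]
eef_rot: [-1.875, 1.565, 2.98]
wrist_force: [-0.0, -0.1, 0.8]
finger_gap: 39.9
```

Emit:
jog_arm(
  moves=[
    [[-20,40,10,0,0,0],[-20,40,0,0,0,0],[-20,40,0,0,0,0],[-20,40,0,0,0,0],[-20,40,0,0,0,0]],
  ],
)

```text
clock: 19.85
eef_pos: [441.0, 118.3, 235.6]
eef_rot: [1.447, 1.565, 0.012]
wrist_force: [0.7, 0.6, -0.5]
finger_gap: 39.8
```

Emit:
jog_arm(
  moves=[
    [[-20,40,0,0,0,0],[-20,40,0,0,0,0],[-20,40,0,0,0,0],[-20,40,0,0,0,0],[-20,40,0,0,0,0]],
  ],
)

```text
clock: 20.35
eef_pos: [335.2, 325.5, 239.9]
eef_rot: [1.697, 1.56, 0.26]
wrist_force: [1.0, -0.8, -0.2]
finger_gap: 39.8
```

Emit:
jog_arm(
  moves=[
    [[-10,30,0,0,0,0],[-10,30,0,0,0,0],[0,20,0,0,0,0],[0,0,0,0,0,0],[0,0,0,0,0,0]],
  ],
)

```text
clock: 20.85
eef_pos: [310.2, 412.4, 242.8]
eef_rot: [1.839, 1.558, 0.41]
wrist_force: [-0.3, -0.4, 0.1]
finger_gap: 39.9
```

```bash
python3 tray.py 2; python3 - <<'E'
from h import *
o=[]
for n in('top','side'):
    im,d=manip.camera(n);cv2.imwrite(f'pics/{n}9.png',im);P=cloud(n,d)
    m=(d>0)&(abs(P[...,0]-543.5)<22)&(abs(P[...,1]+84)<22)&(P[...,2]>68)
    m2=m&(P[...,2]>110)
    if m2.sum():print(n,m.sum(),P[m2].mean(0).round(1),P[m].max(0).round(1))
    c=im[130:280,180:400] if n=='top' else im[165:315,225:445]
    o.append(cv2.resize(c,(440,300),interpolation=cv2.INTER_CUBIC))
cv2.imwrite('pics/c9.png',np.vstack(o))
E
```

```text
t 20.95 p [310.5 411.9 242.8] app [ 0.012  0.006 -1.   ] jaw [ 0.14  -0.99  -0.004] jawang -82.0 F [ 0.   0.2 -1.2] gap 39.9 q [ 0.86  0.19  1.56 -0.01  1.38  2.29]
n 176 local x pct 2/10/50 [-135.5 -134.2 -111.7]
changed 3037 (np.int64(260), np.int64(309), np.int64(200), np.int64(289))
top 87 [541.7 -84.4 116.1] [550.1 -76.  118.9]
side 123 [545.8 -81.  115.3] [553.9 -70.6 118.7]
```

View pics/c9.png

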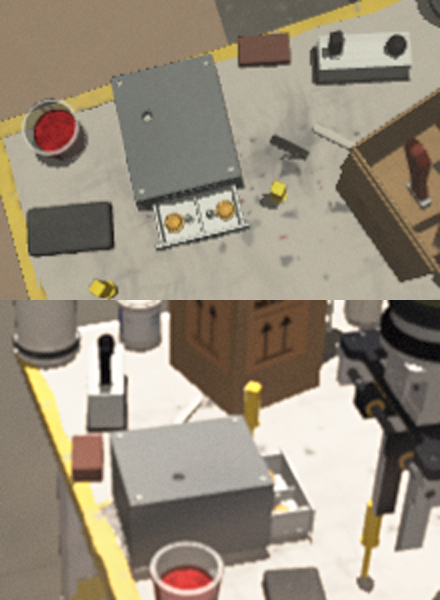

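The tray is fully out, the pin stands upright at full depth in its socket (handle top at about 116 mm), and the bystanders are undisturbed.

```bash
python3 -c "
from cell import manip
print(manip.sign_off())"
```

```text
the job is handed in; nothing more can be done
None
```

The tray is fully out, the release pin is back in its original socket (`socket_a`), and the job is handed in at about 21 s of the 64 s allowed.

**Pressing the catch:** The pin touched the catch about 18 mm below the store's top. I held it at about 9.6 N, with no single reading above 10.3 N, until the tray stopped moving. It stayed held for another second before I let go.

**What the last checks showed:**
- **Tray:** its front came to rest about 134 mm in front of the store's centre. That is about 52 mm of travel, and it did not move back when the catch was released.
- **Pin:** its handle top measures 115–116 mm, where 116 mm is fully home. It stands upright at the place I took it from.
- **Other things:** in the last pictures the short punch, the yellow look-alikes and the other bystanders in view looked unmoved. I checked them by eye and did not measure them. The gripper is clear of everything.

**What did not go to plan:**
- **Slip in the grip:** the pin seemed to slip about 2 mm in the fingers at 30 N grip during the first press. I raised the grip to 60 N and finished the press. The height at which the pin later seated suggests the slip was smaller than that.
- **Seating force:** putting the pin home briefly pushed about 14 N on the rack. I backed off before letting go.

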